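# Switch the can sorter to its other chute and feed the next can

## Task

The seesaw gate of the sorter is tipped towards one of its two chutes. Press down the raised tab with a fingertip so that the gate rocks over and stays tipped to the other side, and only then push the black can lying on the feed ledge off the ledge's inner end, so that it drops on the gate, rolls down that other chute and comes to rest in its tray. Only press and push: do not lift or carry the can, and leave everything else where it is.

Things in the scene. Friction and masses are not known exactly. Their poses are not given: they have to be found in the camera images.
- sorter: Fixed sorter, dark base plate 120 x 500 x 8 mm, yaw up to 0.3 either way. Origin under its centre at table height; +y to its LEFT end, +x to its back (away from the robot), z up. Sorter coordinates in mm: track 44 wide (x -22 to 22); gate pivot y 0, z 94; each side a chute from y 83, z 72 down to y 146, z 42, then a grey tray.
- gate (a joint): Hinge of the seesaw gate (trough 160 mm long), rad: +0.25 = left end up, feeds RIGHT (-y); -0.25 = right end up, feeds LEFT (+y). Starts tipped either way. A steel weight on a mast behind the track (y 0, top 175 mm above the table) leans to the low side; past level the gate falls by itself to the other stop. Pressing a tab takes about 1 N.
- tab_left (a point): Centre of the top of the gate's left press tab: black pad 34 x 34 x 6 mm standing out in front of the gate (sorter x -87, y 65). Its top is about 116 above the table when raised, 84 when down, with free space above.
- tab_right (a point): The same for the right press tab (sorter x -87, y -65).
- can_center (a point): Centre of the black can to feed: drum of diameter 30 mm, 32 long, about 30 g, lying on the feed ledge with its axis along sorter x, at sorter y 90, z 155, between two ribs 2 mm high that stop it rolling. A push under 2 N towards sorter -y rolls it over the rib and along the ledge.
- ledge_end (a point): Top of the feed ledge at its open inner end (sorter x 0, y 20, z 140 mm). The level ledge runs from here to y 130 above the gate's left half; side and outer-end lips 4 mm above its top; post behind it (x 45 to 55) no higher than the lips. The can drops 40 mm to the gate; a catch plate at y -45 (z 125 to 170, post behind it) stops it overshooting.
- tray_left (a point): Near the middle of the left (+y) tray's floor, 20 mm above the table (sorter y 193). Tray inside: y 148 to 239, x -48 to 48; walls up to 60 above the table. The floor falls gently outwards.
- tray_right (a point): The same for the right (-y) tray (sorter y -193).
- can: The same black can as can_center: its body, origin on the outside of the drum at mid-length, below the centre at the start; turns as it rolls.
- spare_can: identical black can, diameter 30, 32 tall, standing on the sorter's base plate behind the right chute; origin at the centre of its underside (8 mm above the table) (sizes in mm). Leave alone.
- module_a: loose green circuit-board module, 60 x 105 x 22 high, lying on the table in front of the right tray; origin at the centre of its underside (sizes in mm). Leave alone.
- module_b: same kind of green module, on the table behind the sorter's left half; origin at the centre of its underside (sizes in mm). Leave alone.
- driver: screwdriver 160 long, lying behind the sorter's right half; origin under its middle (sizes in mm). Leave alone.
- tape: roll of tape lying flat, outer diameter 80, 18 high, in front of the left tray; origin at the centre of its underside (sizes in mm). Leave alone.
- flux: small white bottle, diameter 40, 100 tall, standing at the left; origin at the centre of its underside (sizes in mm). Leave alone.
- spool: steel-coloured spool, diameter 60, 40 tall, standing at the right; origin at the centre of its underside (sizes in mm). Leave alone.
Things that resemble listed ones, but are neither listed nor needed, are in the scene too. What is shaped like the can but pink is not meant.

How it is judged (in metres and radians):
On the way, in this order (a step that is already met when the one before it is completed fails the run):
1. the gate is rocked over to its other stop while the can still lies in its seat on the ledge (distance of tab_left from where it was at the start of the episode above 0.027 m and (value of joint gate below -0.2 rad or value of joint gate above 0.2 rad) and distance of can_center from where it was at the start of the episode below 0.012 m), for 0.2 s.
2. the can has been pushed off the ledge's inner end and drops on the gate (distance of tab_left from where it was at the start of the episode above 0.027 m and y of can_center in the frame of sorter between -0.08 and 0.03 m and z of can_center in the frame of sorter below 0.14 m), for 0.02 s.
At the end, for the whole second after the job is handed in: the gate rests within 0.05 rad of the stop opposite to where it started, and the can lies at rest (under 30 mm/s) in the tray on the gate's low side (distance of tab_left from where it was at the start of the episode above 0.027 m and ((value of joint gate below -0.2 rad and x of can_center in the frame of sorter between -0.05 and 0.05 m and z of can_center in the frame of sorter below 0.055 m and y of can_center in the frame of sorter between 0.148 and 0.242 m) or (value of joint gate above 0.2 rad and x of can_center in the frame of sorter between -0.05 and 0.05 m and z of can_center in the frame of sorter below 0.055 m and y of can_center in the frame of sorter between -0.242 and -0.148 m)) and linear speed of can below 0.03 m/s); the robot touches nothing.
It fails at once if the can is lifted more than 20 mm above its place on the ledge, or carried by the fingers past the ledge's inner end (height (world z) of can_center above 0.175 m or (z of can_center in the frame of sorter above 0.152 m and y of can_center in the frame of sorter below -0.005 m and contact force between the fingers and can above 0.1 N)).
It fails at once if one of the other loose things is shifted by more than 20 mm (distance of any of spare_can, module_a, module_b, driver, tape, flux, spool from where it was at the start of the episode above 0.02 m).
It also fails if it takes over 45 s, if anything falls off the work surface, if the arm or the gripper's body presses on something with over 40 N, if the wrist force passes 120 N, or if a joint passes its speed limit or range.

## Robot

A 6-joint arm with a two-finger parallel gripper is mounted at the origin on the work surface. World frame = base frame: x ahead of the robot, y to its left, z up, the work surface at z = 0. Lengths are in m, angles in degrees, forces in N, time in s.
With the tool pointing down it reaches from about 0.3 to 0.75 m from the base axis. Payload 8.5 kg.
Tool frame: the origin (TCP) lies at the very end of the fingers, on their centre line; the grasp point (between the pads) lies 19 mm behind it; y points along the fingers, z is the direction in which the jaws open and shut, and the axes are right-handed (so a half turn about y gives the same grasp; the last joint's range is limited). The gripper opens to 85 mm and grips with 20 to 120 N. Pads are 22 mm wide; open, the fingers measure 114 mm over their backs; the gripper's body (76 mm by 85 mm) begins 54 mm behind the grasp point. The pads swing forward as they close: fully open they stand 13 mm farther back than shut.
Start: joints at [-80.289, 21.807, 74.336, -0, 83.858, -12.336], TCP at [0.206, -0.51, 0.231] pointing down, gripper open.
Joint ranges: [-178.18, 178.18], [-50.72, 133.34], [12.68, 142.11], [-81.47, 261.47], [9.98, 163.14], [-165.26, 165.26]. Speed limits (degrees/s): [136.94, 136.94, 180, 180, 180, 180].

## Interface

Orientations are given as a 3x3 rotation matrix whose columns are the frame's x, y, z axes.
In Python, from rig import env gives the robot as it stands. The module is installed in compiled form; this text tells all that it offers.
- The arm moves only by the tool servo_tool, never from a script. Its argument "rows" is one flat list of numbers, 7 for each row, row after row: the opening, from 0 (shut) to 1 (fully open), then the shift along the world's x, y, z in m, then the turn, a rotation vector about the world's x, y, z in degrees. A call has 1 to 10 rows; each row shifts and turns the commanded pose from where the row before left it; what a row does not reach is not made up. A row lasts 1/12 s, in which the tool goes at most 41.7 mm and 7.16 degrees, less where a joint would pass 70% of its speed; a pose out of reach is approached as far as the arm can. A call with a gripper value outside its range is refused whole. The fingers move at their own pace and stop on an object; "force" is the grip in N (left out, the last holds). Time passes only in rows, so rows that do not move let the fingers close. It gives the time, the measured TCP pose, the force and the opening at its end, in the units of the state.
- env.observe(): the state, without advancing time (a new reading comes with each control period).
- env.get_image(name): name is "side" or "top"; returns the picture (480x640x3 uint8, red, green, blue); there is no depth.
- env.camera_model(name): a dict with "camera_matrix" (3x3 intrinsics, pixels), "R" (3x3) and "t" (3): a world point X has camera coordinates R X + t. Camera axes: x right, y down, z forward; pixel columns grow to the right and rows downward; lengths in m; the calibration is good to about 2 mm. A picture is of the moment at which its call begins. camera_model takes no time and is no camera call.
- env.close_job(): hands the job in, once; it reports no verdict.
The state is a dict: "time_s": time; "q": joint angles; "qvel": joint speeds; "joint_efforts": joint torques, N m; "position": TCP position; "tool_rot": TCP orientation; "ft_force": force on the tool from outside, world axes, zero at the start; "wrist_torque": the same for the moment, N m; "grip_width": finger opening in m.
Only numpy, scipy, OpenCV 4.12 (cv2) and the standard library are available. Lean on these libraries where they do the work, as an engineer would, in place of code of your own. Each camera call takes 0.05 s, during which the arm holds its last target.

## Working session

There is one attempt and no reset: what is moved stays moved. The work goes in short steps, Python scripts to look and compute and a tool call to move; the robot and the scene stay as the last step left them, time stands still between calls to the robot, and variables do not carry over. Pictures are saved under pics/ and viewed, and the job is handed in when it is done.

Besides the shell and the picture viewer there is one more tool, called as name(argument=value, ...), one argument or row to a line, values as JSON. servo_tool: Moves the arm, as the interface text tells. Its arguments: {"type":"object","properties":{"rows":{"type":"array","items":{"type":"number"}},"force":{"type":"number"}},"required":["rows"]}

```bash
mkdir -p pics
python3 - <<'E'
from rig import env
import cv2,json
for n in("top","side"):
    cv2.imwrite(f"pics/{n}0.png",env.get_image(n)[:,:,::-1])
    m=env.camera_model(n); print(n,m)
s=env.observe(); print(s)
E
```

```text
top {'camera_matrix': array([[435.7148138 ,   0.        , 317.47788163],
       [  0.        , 435.7148138 , 238.26311702],
       [  0.        ,   0.        ,   1.        ]]), 'R': array([[-0.02207963, -0.99971849, -0.0086855 ],
       [-0.99514334,  0.02281052, -0.095757  ],
       [ 0.09592817,  0.00652904, -0.99536685]]), 't': array([-0.00987347,  0.60182624,  1.04312189])}
side {'camera_matrix': array([[543.69955079,   0.        , 322.06855252],
       [  0.        , 543.69955079, 240.43366793],
       [  0.        ,   0.        ,   1.        ]]), 'R': array([[ 0.98756353, -0.157177  ,  0.00369702],
       [-0.11410883, -0.7327405 , -0.67087296],
       [ 0.10815476,  0.66210781, -0.74156308]]), 't': array([-0.59756356,  0.13300246,  1.40234836])}
{'time_s': 0.1, 'q': array([-8.02894600e+01,  2.18369962e+01,  7.43775152e+01,  2.54742716e-03,
        8.38581028e+01, -1.23370038e+01]), 'qvel': array([ 0.0437343 , -0.10874355, -0.16479579, -0.03874916,  0.01761296,
        0.04553646]), 'joint_efforts': array([ 5.98235856e-03, -4.49219263e+01, -2.31655741e+01, -6.23730443e-05,
        3.62489089e-03,  1.95136408e-05]), 'position': array([ 0.20641166, -0.50953069,  0.23079182]), 'tool_rot': array([[-9.26874512e-01, -1.70193384e-04,  3.75371297e-01],
       [-3.75371204e-01,  1.25665400e-03, -9.26873713e-01],
       [-3.13964069e-04, -9.99999196e-01, -1.22864626e-03]]), 'ft_force': array([-0.20774831, -0.08855468, -0.29938131]), 'wrist_torque': array([ 0.00269711,  0.0142039 , -0.06306507]), 'grip_width': 0.0851918348359889}
```

View pics/top0.png

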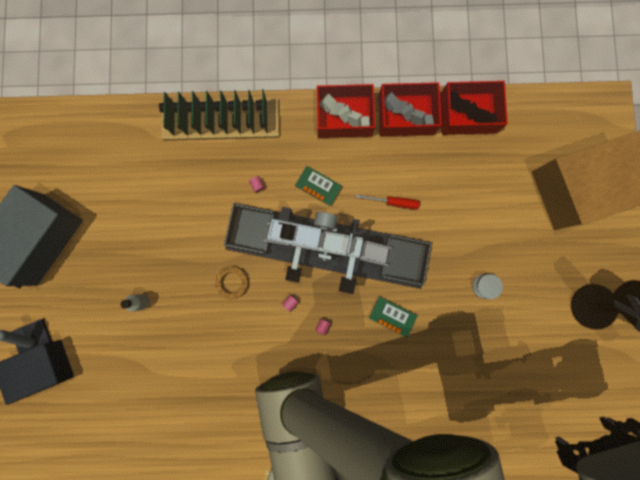

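View pics/side0.png

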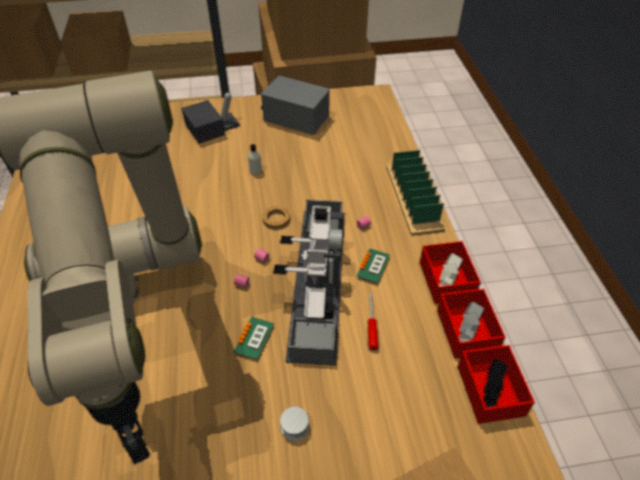

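Run:
```python
import cv2
a=cv2.imread("pics/top0.png")[190:310,210:450]; cv2.imwrite("pics/topz.png",cv2.resize(a,None,fx=3.3,fy=3.3,interpolation=3))
a=cv2.imread("pics/side0.png")[190:370,230:400]; cv2.imwrite("pics/sidez.png",cv2.resize(a,None,fx=3.3,fy=3.3,interpolation=3))
```

```text
(no output)
```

View pics/topz.png

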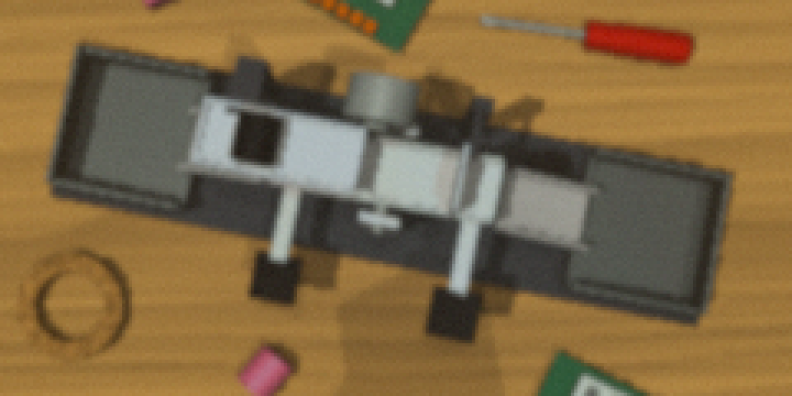

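View pics/sidez.png

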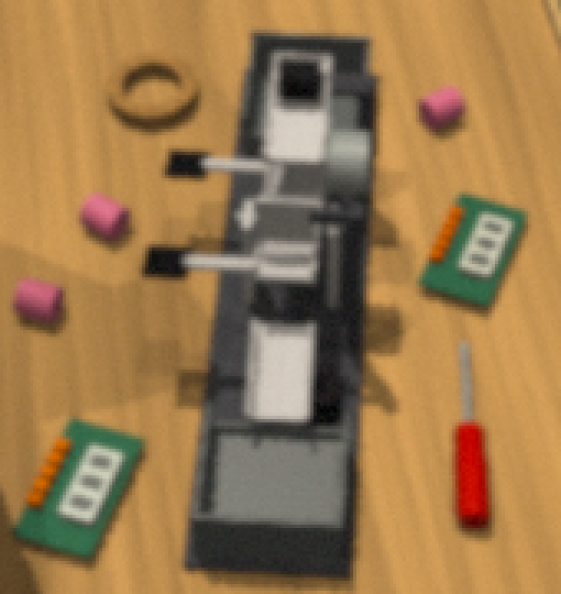

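```bash
cat > h.py <<'E'
import numpy as np,cv2
from rig import env
M={n:env.camera_model(n) for n in("top","side")}
def proj(n,X):
    m=M[n];c=np.atleast_2d(X)@m["R"].T+m["t"];p=c@m["camera_matrix"].T;return p[:,:2]/p[:,2:]
def S(p,s):
    x,y,a=p;c,d=np.cos(a),np.sin(a);s=np.atleast_2d(s)/1000.
    return np.c_[x+c*s[:,0]-d*s[:,1],y+d*s[:,0]+c*s[:,1],s[:,2]]
E
python3 - <<'E'
from h import *
from scipy.optimize import least_squares
T=lambda u,v:(210+u/3.3,190+v/3.3)
D=lambda u,v:(230+u/3.3,190+v/3.3)
for hl,hr in((84,116),(116,84)):
    obs=[("top",(-87,65,hl),T(275,278)),("top",(-87,-65,hr),T(453,315)),("top",(0,90,165),T(257,137)),("top",(0,20,142),T(366,158)),
     ("top",(50,245,60),T(82,45)),("top",(-50,245,60),T(52,188)),("top",(50,-245,60),T(732,172)),("top",(-50,-245,60),T(697,322)),
     ("side",(-87,65,hl),D(187,164)),("side",(-87,-65,hr),D(165,262)),("side",(0,90,165),D(300,83))]
    f=lambda p:np.concatenate([proj(n,S(p,s))[0]-o for n,s,o in obs])
    r=least_squares(f,[.5,0,-.2],loss="soft_l1");print(r.x,r.cost);print(f(r.x).reshape(-1,2).round(1).tolist())
    p=r.x
    if hr==116: np.save("p.npy",p)
    for n,s in dict(tabR=(-87,-65,116),can=(0,90,155),end=(0,20,140),out=(0,130,155)).items(): print(n,S(p,s).round(4))
E
```

```text
[ 0.58508529 -0.04992522 -0.22197372] 20.200411389436997
[[0.6, -0.4], [2.7, -0.2], [0.5, -0.3], [-0.6, 0.8], [-1.8, -0.3], [-1.8, -3.2], [1.9, 1.2], [5.1, -2.8], [-0.8, -1.6], [-0.6, -0.4], [-1.0, -4.3]]
tabR [[ 0.4859 -0.0942  0.116 ]]
can [[0.6049 0.0379 0.155 ]]
end [[ 0.5895 -0.0304  0.14  ]]
out [[0.6137 0.0769 0.155 ]]
[ 0.58471489 -0.04997434 -0.22462697] 34.669507765446085
[[-0.4, -0.5], [1.7, -0.1], [0.6, -0.2], [-0.5, 0.9], [-1.7, -0.4], [-1.7, -3.3], [1.9, 1.7], [5.0, -2.4], [-1.4, -10.0], [-0.1, 7.9], [-1.1, -4.2]]
tabR [[ 0.4854 -0.094   0.116 ]]
can [[0.6048 0.0378 0.155 ]]
end [[ 0.5892 -0.0305  0.14  ]]
out [[0.6137 0.0768 0.155 ]]
```

Run:
```python
from h import *
from scipy.optimize import least_squares
T=lambda u,v:(210+u/3.3,190+v/3.3)
D=lambda u,v:(230+u/3.3,190+v/3.3)
def F(q):
    p=q[:3];w,L=q[3:]*1000
    obs=[("top",(-87,65,84),T(275,278)),("top",(-87,-65,116),T(453,315)),("top",(0,90,165),T(257,137)),("top",(0,20,142),T(366,158)),
     ("top",(w,L,60),T(82,45)),("top",(-w,L,60),T(52,188)),("top",(w,-L,60),T(732,172)),("top",(-w,-L,60),T(697,322)),
     ("side",(-87,65,84),D(187,164)),("side",(-87,-65,116),D(165,262)),("side",(0,90,157),D(300,83))]
    return np.concatenate([proj(n,S(p,s))[0]-o for n,s,o in obs])
r=least_squares(F,[.58,-.05,-.2,.05,.245],loss="soft_l1");print(r.x);print(F(r.x).reshape(-1,2).round(1).tolist())
p=r.x[:3];np.save("p.npy",p)
for n,s in dict(tabR=(-87,-65,116),can=(0,90,155),end=(0,20,140)).items(): print(n,S(p,s).round(4))
im=cv2.imread("pics/top0.png");im=cv2.resize(im[190:310,210:450],None,fx=3.3,fy=3.3,interpolation=3)
def draw(q):
    q=((proj("top",S(p,q))-[210,190])*3.3).astype(int);cv2.polylines(im,[q.reshape(-1,1,2)],True,(0,0,255),1)
box=lambda x0,x1,y0,y1,z:[(x0,y0,z),(x1,y0,z),(x1,y1,z),(x0,y1,z)]
draw(box(-60,60,-250,250,8));draw(box(-104,-70,48,82,84));draw(box(-104,-70,-82,-48,116));draw(box(-16,16,75,105,155));draw(box(-22,22,20,130,142));draw(box(-48,48,148,239,60));draw(box(-48,48,-239,-148,60))
cv2.imwrite("pics/ov.png",im)
```

```text
[ 0.58440849 -0.04927375 -0.22555362  0.05467974  0.23911716]
[[0.2, -0.2], [2.2, 0.2], [0.3, -0.1], [-0.9, 1.1], [0.9, -1.8], [-0.1, -0.8], [-0.5, -0.5], [1.9, -0.7], [-0.9, -1.8], [-1.0, -0.6], [-1.2, -2.2]]
tabR [[ 0.4851 -0.0932  0.116 ]]
can [[0.6045 0.0384 0.155 ]]
end [[ 0.5889 -0.0298  0.14  ]]
```

View pics/ov.png

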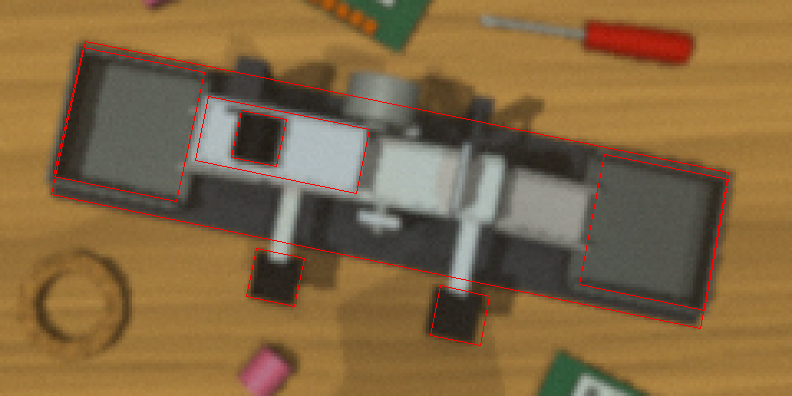

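servo_tool(
  rows=[0, 0.02, 0.03, 0, 0, 0, 5.5, 0, 0.02, 0.03, 0, 0, 0, 5.5, 0, 0.02, 0.03, 0, 0, 0, 5.5, 0, 0.02, 0.03, 0, 0, 0, 5.5, 0, 0.02, 0.03, 0, 0, 0, 5.5, 0, 0.02, 0.03, 0, 0, 0, 5.5, 0, 0.02, 0.03, 0, 0, 0, 5.5, 0, 0.02, 0.03, 0, 0, 0, 5.5, 0, 0.02, 0.03, 0, 0, 0, 5.5, 0, 0.02, 0.03, 0, 0, 0, 5.5],
  force=20,
)

```text
time_s: 0.93
position: [0.407, -0.208, 0.2312]
tool_rot: [[-0.22, -0.0, 0.976], [-0.976, 0.0, -0.22], [-0.0, -1.0, -0.0]]
ft_force: [1.0, -1.0, 0.2]
grip_width: -0.0003
```

servo_tool(
  rows=[0, 0.02, 0.03, 0, 0, 0, 0, 0, 0.02, 0.03, 0, 0, 0, 0, 0, 0.02, 0.03, 0, 0, 0, 0, 0, 0.018, 0.027, 0, 0, 0, 0, 0, 0, 0, -0.03, 0, 0, 0, 0, 0, 0, -0.03, 0, 0, 0, 0, 0, 0, -0.03, 0, 0, 0, 0, 0, 0, 0, 0, 0, 0, 0, 0, 0, 0, 0, 0, 0],
)

```text
time_s: 1.68
position: [0.4841, -0.0926, 0.141]
tool_rot: [[-0.224, -0.003, 0.975], [-0.975, 0.001, -0.224], [-0.001, -1.0, -0.003]]
ft_force: [-0.3, 0.1, 1.4]
grip_width: -0.0003
```

Run:
```python
from h import *
print(env.observe()["position"],env.observe()["ft_force"])
for n in("top","side"):
    a=env.get_image(n)[:,:,::-1];a=a[190:310,210:450] if n=="top" else a[190:370,230:400]
    cv2.imwrite(f"pics/{n}1.png",cv2.resize(a,None,fx=3.3,fy=3.3,interpolation=3))
```

```text
[ 0.48407413 -0.09262012  0.14098452] [-0.32873392  0.0704121   1.40567951]
```

View pics/side1.png

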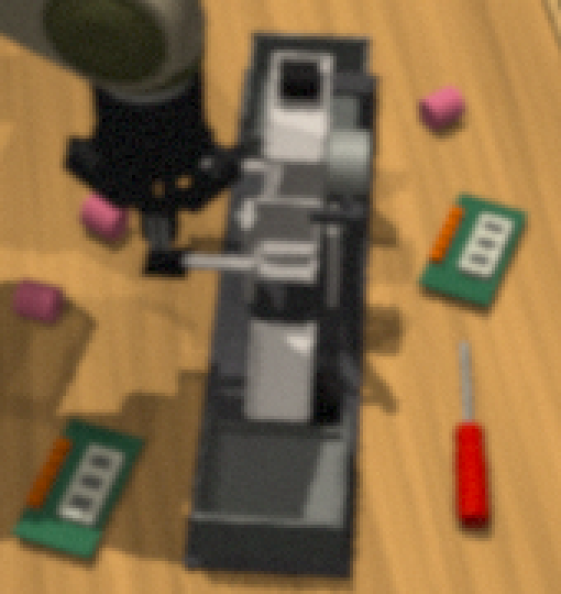

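View pics/top1.png

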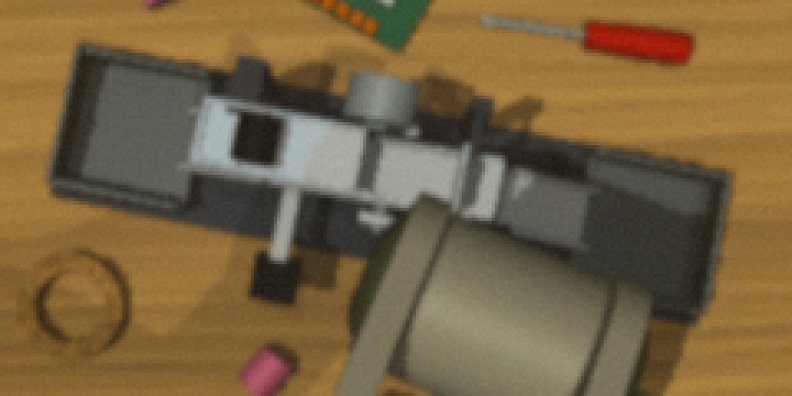

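servo_tool(
  rows=[0, 0, 0, 0, 0, 0, 7, 0, 0, 0, 0, 0, 0, 7, 0, 0, 0, 0, 0, 0, 7, 0, 0, 0, 0, 0, 0, 7, 0, 0, 0, 0, 0, 0, 7, 0, 0, 0, 0, 0, 0, 7, 0, 0, 0, 0, 0, 0, 7, 0, 0, 0, 0, 0, 0, 7, 0, 0, 0, 0, 0, 0, 7, 0, 0, 0, 0, 0, 0, 7],
)

```text
time_s: 2.62
position: [0.4853, -0.0933, 0.1434]
tool_rot: [[0.842, 0.003, 0.539], [-0.539, -0.002, 0.842], [0.004, -1.0, 0.001]]
ft_force: [0.1, 0.1, 0.6]
grip_width: -0.0002
```

servo_tool(
  rows=[0, -0.003, 0.001, 0, 0, 0, 7, 0, 0, 0, 0, 0, 0, 7, 0, 0, 0, 0, 0, 0, 6, 0, 0, 0, -0.01, 0, 0, 0, 0, 0, 0, -0.01, 0, 0, 0, 0, 0, 0, -0.01, 0, 0, 0, 0, 0, 0, -0.005, 0, 0, 0, 0, 0, 0, -0.005, 0, 0, 0, 0, 0, 0, -0.005, 0, 0, 0, 0, 0, 0, 0, 0, 0, 0],
)

```text
time_s: 3.45
position: [0.4814, -0.0918, 0.0962]
tool_rot: [[0.975, -0.0, 0.224], [-0.224, 0.0, 0.975], [-0.0, -1.0, 0.0]]
ft_force: [0.3, 0.7, -0.6]
grip_width: -0.0003
```

Tip is below the raised pad height; continuing gently to the down stop (z 0.084), then checking.

servo_tool(
  rows=[0, 0, 0, -0.004, 0, 0, 0, 0, 0, 0, -0.004, 0, 0, 0, 0, 0, 0, -0.002, 0, 0, 0, 0, 0, 0, 0, 0, 0, 0, 0, 0, 0, 0, 0, 0, 0],
)

```text
time_s: 3.87
position: [0.4814, -0.0918, 0.0863]
tool_rot: [[0.975, -0.0, 0.224], [-0.224, 0.0, 0.975], [-0.0, -1.0, 0.0]]
ft_force: [-0.1, 0.5, 0.1]
grip_width: 0.0001
```

Run:
```python
from h import *
print(env.observe()["position"],env.observe()["ft_force"])
for n in("side",):
    a=env.get_image(n)[:,:,::-1];a=a[190:370,230:400]
    cv2.imwrite(f"pics/{n}2.png",cv2.resize(a,None,fx=3.3,fy=3.3,interpolation=3))
```

```text
[ 0.48144321 -0.09175996  0.08626766] [-0.08704947  0.48771703  0.10423198]
```

View pics/side2.png

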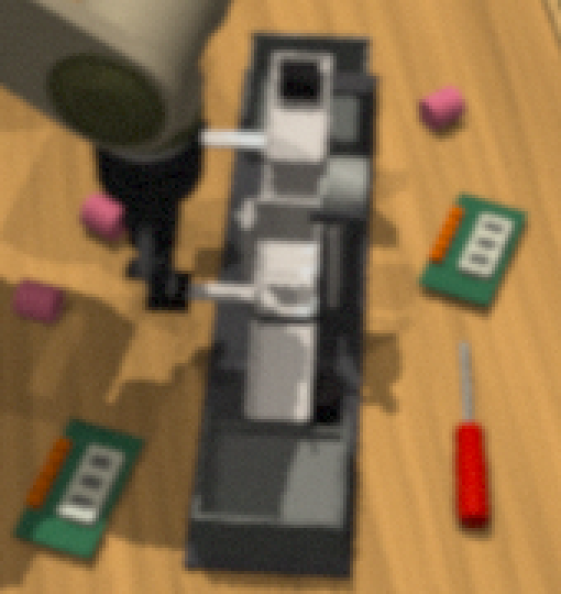

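servo_tool(
  rows=[0, 0, 0, 0.01, 0, 0, 0, 0, 0, 0, 0.03, 0, 0, 0, 0, 0, 0, 0.04, 0, 0, 0, 0, 0, 0, 0.04, 0, 0, -7, 0, 0, 0, 0.03, 0, 0, -7, 0, 0, 0, 0, 0, 0, -7, 0, 0, 0, 0, 0, 0, -7, 0, 0, 0, 0, 0, 0, -7, 0, 0, 0, 0, 0, 0, -7, 0, 0, 0, 0, 0, 0, -7],
)

```text
time_s: 4.75
position: [0.4814, -0.0917, 0.2366]
tool_rot: [[0.465, 0.0, 0.885], [-0.885, -0.0, 0.465], [0.0, -1.0, 0.0]]
ft_force: [0.6, 0.2, 0.2]
grip_width: -0.0001
```

servo_tool(
  rows=[0, 0.022, 0.028, 0, 0, 0, -7, 0, 0.022, 0.028, 0, 0, 0, -7, 0, 0.022, 0.028, 0, 0, 0, -7, 0, 0.022, 0.028, 0, 0, 0, -7, 0, 0.022, 0.028, 0, 0, 0, -7, 0, 0.021, 0.026, 0, 0, 0, -6, 0, 0, 0, 0, 0, 0, 0, 0, 0, 0, 0, 0, 0, 0],
)

```text
time_s: 5.42
position: [0.6109, 0.0729, 0.2357]
tool_rot: [[-0.211, -0.001, 0.978], [-0.978, -0.0, -0.211], [0.0, -1.0, -0.001]]
ft_force: [-0.6, -0.2, 0.1]
grip_width: 0.0002
```

Run:
```python
from h import *
print(env.observe()["position"],env.observe()["tool_rot"].round(3).tolist())
for n in("top","side"):
    a=env.get_image(n)[:,:,::-1];a=a[190:310,210:450] if n=="top" else a[160:340,230:400]
    cv2.imwrite(f"pics/{n}3.png",cv2.resize(a,None,fx=3.3,fy=3.3,interpolation=3))
```

```text
[0.61086371 0.07287708 0.23574831] [[-0.211, -0.001, 0.978], [-0.978, -0.0, -0.211], [0.0, -1.0, -0.001]]
```

View pics/side3.png

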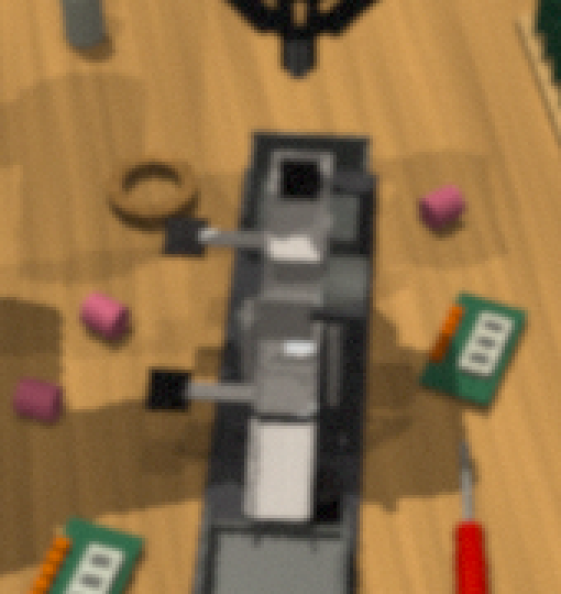

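View pics/top3.png

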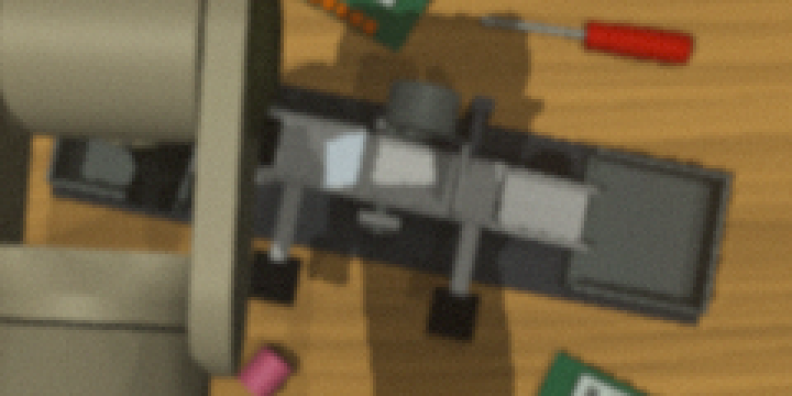

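servo_tool(
  rows=[0, 0.001, 0.003, -0.035, 0, 0, -0.7, 0, 0, 0, -0.025, 0, 0, 0, 0, 0, 0, -0.015, 0, 0, 0, 0, 0, 0, -0.01, 0, 0, 0, 0, 0, 0, 0, 0, 0, 0, 0, 0, 0, 0, 0, 0, 0],
)

```text
time_s: 6.02
position: [0.6116, 0.0739, 0.1521]
tool_rot: [[-0.226, 0.001, 0.974], [-0.974, -0.0, -0.226], [-0.0, -1.0, 0.001]]
ft_force: [-0.0, 0.2, -0.3]
grip_width: -0.0002
```

Run:
```python
from h import *
s=env.observe();p=np.load("p.npy");c,d=np.cos(p[2]),np.sin(p[2]);v=s["position"][:2]-p[:2]
print(s["position"],s["ft_force"],c*v[0]+d*v[1],-d*v[0]+c*v[1],s["tool_rot"].round(3).tolist())
a=env.get_image("side")[:,:,::-1][140:320,230:400]
cv2.imwrite(f"pics/side4.png",cv2.resize(a,None,fx=3.3,fy=3.3,interpolation=3))
```

```text
[0.61164406 0.07392776 0.15212897] [-0.03943263  0.1844842  -0.30554765] -0.0010078179823769864 0.12617199665641668 [[-0.226, 0.001, 0.974], [-0.974, -0.0, -0.226], [-0.0, -1.0, 0.001]]
```

View pics/side4.png

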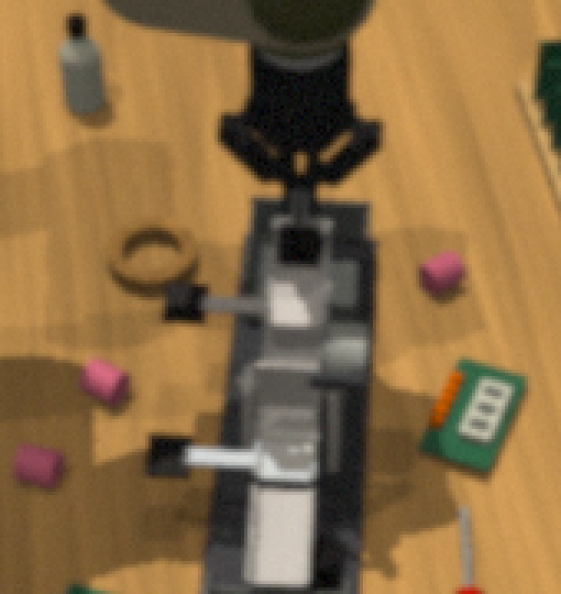

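servo_tool(
  rows=[0, 0, 0, -0.002, 0, 0, 0, 0, -0.0009, -0.0039, 0, 0, 0, 0, 0, -0.0009, -0.0039, 0, 0, 0, 0, 0, -0.0009, -0.0039, 0, 0, 0, 0, 0, -0.0009, -0.0039, 0, 0, 0, 0, 0, -0.0009, -0.0039, 0, 0, 0, 0, 0, -0.0009, -0.0039, 0, 0, 0, 0, 0, -0.0009, -0.0039, 0, 0, 0, 0, 0, -0.0009, -0.0039, 0, 0, 0, 0],
)

```text
time_s: 6.82
position: [0.6042, 0.0429, 0.1493]
tool_rot: [[-0.225, -0.0, 0.974], [-0.974, -0.0, -0.225], [0.0, -1.0, -0.0]]
ft_force: [-0.3, 0.1, -0.0]
grip_width: -0.0002
```

Run:
```python
from h import *
s=env.observe();p=np.load("p.npy");c,d=np.cos(p[2]),np.sin(p[2]);v=s["position"][:2]-p[:2]
print(s["position"],s["ft_force"],c*v[0]+d*v[1],-d*v[0]+c*v[1])
a=env.get_image("side")[:,:,::-1][140:320,230:400]
cv2.imwrite(f"pics/side5.png",cv2.resize(a,None,fx=3.3,fy=3.3,interpolation=3))
```

```text
[0.60421073 0.04285696 0.14930009] [-0.30421968  0.11773014 -0.02424013] -0.001304006940042804 0.0942257765709667
```

View pics/side5.png

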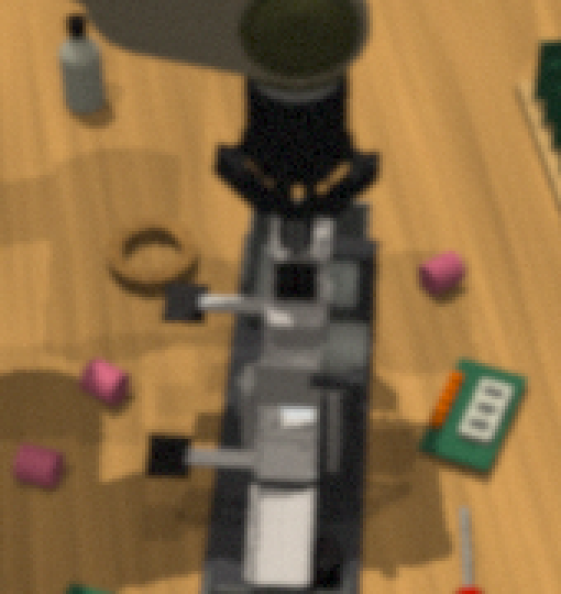

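servo_tool(
  rows=[0, -0.0009, -0.0039, 0, 0, 0, 0, 0, -0.0009, -0.0039, 0, 0, 0, 0, 0, -0.0009, -0.0039, 0, 0, 0, 0, 0, -0.0009, -0.0039, 0, 0, 0, 0, 0, -0.0009, -0.0039, 0, 0, 0, 0, 0, -0.0009, -0.0039, 0, 0, 0, 0, 0, -0.0009, -0.0039, 0, 0, 0, 0, 0, -0.0009, -0.0039, 0, 0, 0, 0, 0, -0.0009, -0.0039, 0, 0, 0, 0, 0, -0.0009, -0.0039, 0, 0, 0, 0],
)

```text
time_s: 7.7
position: [0.5953, 0.004, 0.1494]
tool_rot: [[-0.225, 0.0, 0.974], [-0.974, -0.0, -0.225], [0.0, -1.0, 0.0]]
ft_force: [-0.4, -0.0, 0.2]
grip_width: 0.0001
```

Run:
```python
from h import *
s=env.observe();p=np.load("p.npy");c,d=np.cos(p[2]),np.sin(p[2]);v=s["position"][:2]-p[:2]
print(s["position"],s["ft_force"],c*v[0]+d*v[1],-d*v[0]+c*v[1])
a=env.get_image("side")[:,:,::-1][190:370,230:400]
cv2.imwrite(f"pics/side6.png",cv2.resize(a,None,fx=3.3,fy=3.3,interpolation=3))
```

```text
[0.59525606 0.00396686 0.14936631] [-0.38817169 -0.01701834  0.21211461] -0.0013342472677334571 0.05431806576253834
```

View pics/side6.png

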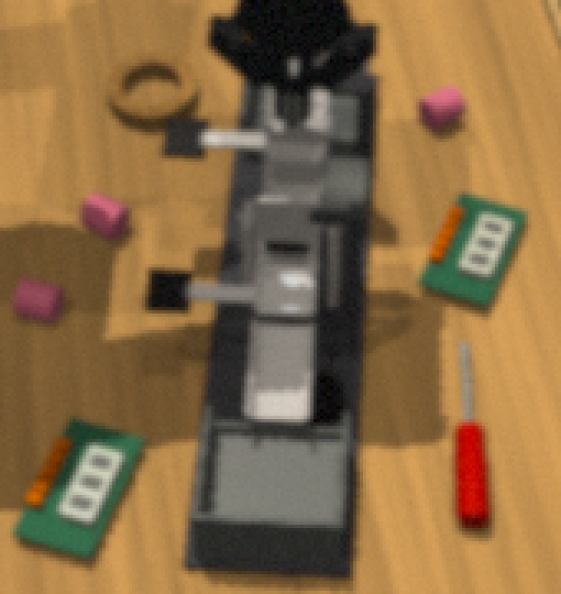

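servo_tool(
  rows=[0, 0, 0, 0, 0, 0, 0, 0, 0, 0, 0, 0, 0, 0, 0, 0, 0, 0, 0, 0, 0, 0, 0, 0, 0, 0, 0, 0],
)

```text
time_s: 8.08
position: [0.5953, 0.0046, 0.1494]
tool_rot: [[-0.225, 0.0, 0.974], [-0.974, 0.0, -0.225], [-0.0, -1.0, 0.0]]
ft_force: [-0.3, -0.6, -0.7]
grip_width: 0.0002
```

Run:
```python
from h import *
a=env.get_image("side")[:,:,::-1][190:370,230:400]
cv2.imwrite(f"pics/side7.png",cv2.resize(a,None,fx=3.3,fy=3.3,interpolation=3))
```

```text
(no output)
```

View pics/side7.png

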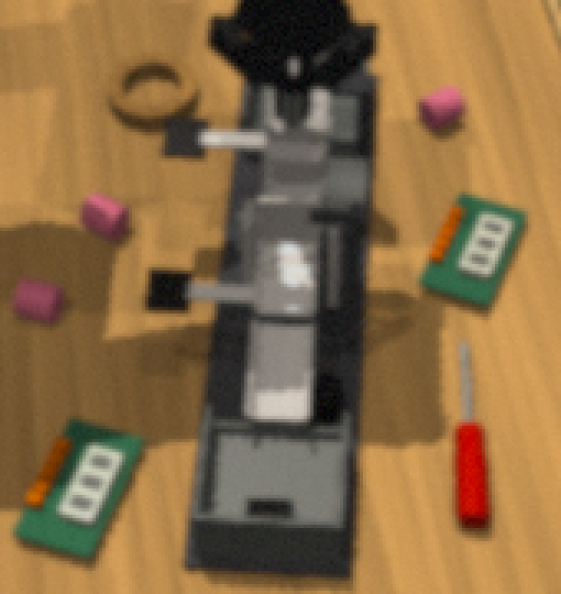

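servo_tool(
  rows=[0, 0.001, 0.004, 0.02, 0, 0, 0, 0, 0, 0, 0.04, 0, 0, 0, 0, 0, 0, 0.04, 0, 0, 0, 0, -0.02, 0.02, 0.02, 0, 0, 0, 0, -0.03, 0.025, 0, 0, 0, 0, 0, -0.03, 0.025, 0, 0, 0, 0, 0, -0.03, 0.025, 0, 0, 0, 0, 0, -0.03, 0.025, 0, 0, 0, 0, 0, 0, 0, 0, 0, 0, 0, 0, 0, 0, 0, 0, 0, 0],
)

```text
time_s: 8.97
position: [0.4553, 0.1295, 0.27]
tool_rot: [[-0.223, 0.001, 0.975], [-0.975, -0.0, -0.223], [-0.0, -1.0, 0.001]]
ft_force: [0.8, -0.5, -0.2]
grip_width: -0.0001
```

servo_tool(
  rows=[0, 0, 0, 0, 0, 0, 0, 0, 0, 0, 0, 0, 0, 0, 0, 0, 0, 0, 0, 0, 0, 0, 0, 0, 0, 0, 0, 0, 0, 0, 0, 0, 0, 0, 0, 0, 0, 0, 0, 0, 0, 0, 0, 0, 0, 0, 0, 0, 0, 0, 0, 0, 0, 0, 0, 0, 0, 0, 0, 0, 0, 0, 0, 0, 0, 0, 0, 0, 0, 0],
)

```text
time_s: 9.8
position: [0.4563, 0.1284, 0.2694]
tool_rot: [[-0.225, 0.0, 0.974], [-0.974, -0.0, -0.225], [0.0, -1.0, 0.0]]
ft_force: [-0.1, -1.3, -0.3]
grip_width: -0.0001
```

Run:
```python
from h import *
f=[]
for k in range(5):
    f.append(env.get_image("side").astype(int))
print(np.abs(f[0]-f[-1])[320:370,280:350].max())
for n in("top","side"):
    a=env.get_image(n)[:,:,::-1];a=a[190:310,210:450] if n=="top" else a[190:370,230:400]
    cv2.imwrite(f"pics/{n}8.png",cv2.resize(a,None,fx=3.3,fy=3.3,interpolation=3))
print(env.observe()["time_s"],env.observe()["ft_force"])
```

```text
13
10.15 [1.7276512  0.10821099 0.83014529]
```

View pics/side8.png

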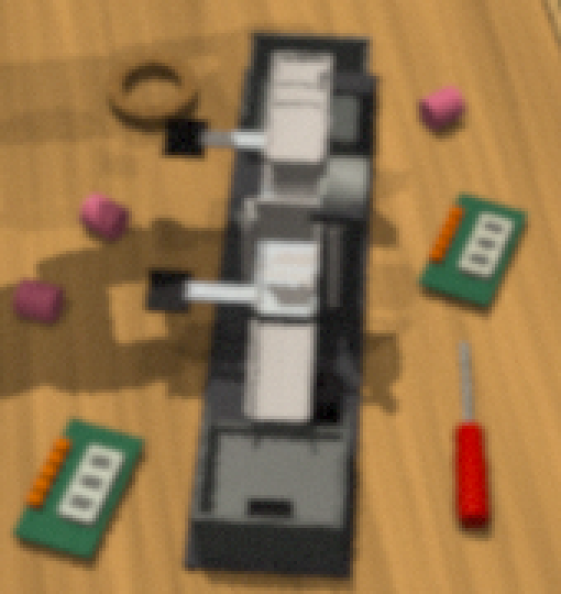

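View pics/top8.png

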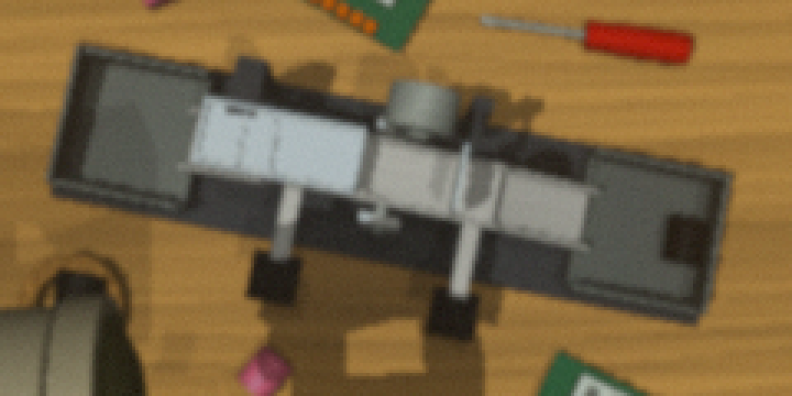

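The can rests in the right tray against its outer wall (top zoom 685,240; side zoom 270,507). The gate is tipped right, with the weight at 424,105, and the arm is clear.

```bash
python3 -c "
from rig import env
print(env.close_job())"
```

```text
the job is handed in; nothing more can be done
None
```

I rocked the gate over and fed the black can; it ended up at rest in the right tray. I handed the job in at about 10 s of the 45 s allowed; no verdict is reported.

- **Gate:** it started tipped left with the right tab raised. I pressed the right tab down with the closed fingertips until it stopped (fingertip about 86 mm above the table), and it stayed tipped right after I let go. The can was still in its seat at that point.
- **Can:** I pushed it slowly along the ledge. It dropped off the inner end onto the gate and rolled down the right chute. The fingers stopped about 40 mm short of the ledge's inner end.
- **Last checks:** the can lies against the right tray's outer wall and did not move over about 0.25 s of pictures. The gate is still tipped right, and the loose things visible in the last close-up pictures look unmoved. The spool and flux bottle were outside those crops; the arm touched neither, but I did not check them again at the end. The arm was well clear.

No check failed. I judged the gate's stop and the can's resting place by eye from the pictures, so neither is measured.

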